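# Stopper the flask and lock it in the transport cradle

## Robot

A 7-joint arm with a two-finger parallel gripper is mounted at the origin on the work surface. World frame = base frame: x ahead of the robot, y to its left, z up, the work surface at z = 0. Lengths are in m, angles in rad, forces in N, time in s.
With the tool pointing down it reaches from about 0.35 to 0.9 m from the base axis. Payload 19.9 kg.
Tool frame: the origin (TCP) lies on the centre line of the jaws, within the pads' length; the fingertips stand 14 mm ahead of it and the grasp point (between the pads) lies 5 mm behind it (arm.tip_extent is the distance from the TCP to the fingertips, in m); z points along the fingers, y is the line along which they close (so a half turn about z gives the same grasp; the last joint's range is limited). The gripper opens to 85 mm and grips with 20 to 120 N. Pads are 22 mm wide; open, the fingers measure 114 mm over their backs; the gripper's body (76 mm by 85 mm) begins 54 mm behind the grasp point. The pads swing forward as they close: fully open they stand 13 mm farther back than shut.
Start: joints at [1.175, 0.417, -0.01, 1.614, 0.005, 1.111, -0.053], TCP at [0.217, -0.586, 0.211] pointing down, gripper open.
Joint ranges: [-2.81, 2.81], [-0.39, 2.02], [-1.27, 1.25], [0.06, 2.57], [-1.19, 4.33], [0.19, 2], [-2.82, 2.82]. Speed limits (rad/s): [1.89, 1.89, 2.39, 2.39, 3.01, 3.01, 3.01].

## Interface

Orientations are given as a unit quaternion [x, y, z, w].
In Python, from rig import arm gives the robot as it stands. The module is installed in compiled form; this text tells all that it offers.
- The arm moves only by the shell command python3 -m creep 'ROWS' [OPENING] [FORCE]. ROWS is text: rows parted by semicolons, each of 6 numbers parted by spaces: the shift along the tool's x, y, z in units of 0.2 m (1.0 is 0.2 m), then the turn, a rotation vector about the tool's x, y, z in units of 45 degrees (1.0 is 45 degrees). In form: x y z rx ry rz; .... A call has 1 to 5 rows; each row is the pose to reach, as a shift and turn from the pose commanded when the call began, along the tool's axes at that moment; what a row does not reach only later rows make up. A row lasts 1/8 s, in which the tool goes at most 62.5 mm and 10.7 degrees, less where a joint would pass 70% of its speed; a pose out of reach is approached as far as the arm can. A call with a number of a shift or a turn outside -1 to 1 is refused whole. A call with a gripper value outside its range is refused whole. OPENING is the opening, from 0 (shut) to 1 (fully open), set as the call begins (- or left out, the last holds). The fingers move at their own pace and stop on an object; FORCE is the grip in N (left out, the last holds). Time passes only in rows, so rows that repeat a pose let the fingers close. It gives the time, the measured TCP pose, the force, the opening and the grip force at its end, in the units of the state.
- arm.read_state(): the state, without advancing time (a new reading comes with each control period).
- arm.read_camera(name): name is "side" or "top" or "wrist"; returns the picture (400x640x3 uint8, red, green, blue); there is no depth.
- arm.camera_params(name): a dict with "fx", "fy", "cx", "cy" (pixels), "world_to_cam" (4x4, takes a point from world to camera coordinates). Camera axes: x right, y down, z forward; pixel columns grow to the right and rows downward; lengths in m; the calibration is good to about 2 mm. The wrist camera is an equidistant fisheye: a pixel r from the principal point sees the ray r / f radians off the axis. A picture is of the moment at which its call begins: read the wrist's pose just before it. camera_params takes no time and is no camera call; for the wrist camera it gives the pose at the moment of the call.
- arm.job_done(): hands the job in; it is judged then, once.
Trained networks look in the newest picture that a camera, given by its name, has taken for a name from the list of things; names that differ only in an ending like _2 or _b are one class to them, and where a whole thing is asked for, a point or a joint stands for the part that bears it (a point fixed in the world has none). Each returns a list of dicts, best first, with "confidence" (0 to 1); they miss things now and then, are a little off and sometimes report something else, mostly with a low value. They report only what shows in the picture. A call takes as long as a camera call. They do not tell look-alikes from the thing itself.
- arm.boxes_of(query, camera): "extent" ([left, top, width, height] in pixels, round what is visible of it).
The state is a dict: "time": time; "qpos": joint angles; "joint_velocities": joint speeds; "tau": joint torques, N m; "eef_pos": TCP position; "tool_rot": TCP orientation; "force": force on the tool from outside, world axes, zero at the start; "ft_torque": the same for the moment, N m; "gripper_width": finger opening in m; "grasp_force": force on a finger pad.
Only numpy, scipy, OpenCV 4.12 (cv2) and the standard library are available. Lean on these libraries where they do the work, as an engineer would, in place of code of your own. Each camera call takes 0.05 s, during which the arm holds its last target. There are 200 camera calls.

## Task

Get the open flask in the transport cradle ready to be carried: set the stopper that fits its neck (the narrower of the two in the stand) fully home in it (sliding the keeper aside first if it is in the way), then slide the keeper (the steel arm with the upright black grip) along its rail fully to the end stop on that flask's side so that it covers the stopper. Leave the closed bottle, the wide stopper and everything else on the bench in place.

Things in the scene. Friction and masses are not known exactly. Their poses are not given: they have to be found in the camera images.
- cradle: White fixed tray, 180 (x) x 340 (y) x 20 mm, with two round wells 83 mm wide and 15 mm deep at y = -110 and +110 mm on its x = 0 line; origin at the centre of its underside. A steel rail runs along y at x = +70 mm (to 36 mm high), with a dark stop block 60 mm high at each end (y = +-162 mm).
- keeper (a joint): Keeper: carriage on the rail with a post (x = 64 to 80 mm) and a flat steel arm over the wells, 36 mm wide along y, x = -30 to +80 mm, underside 146 and top 156 mm above the bench. Value: its y in the cradle frame in m: -0.110 at the end stop over the -y well, 0 in the middle, +0.110 at the one over the +y well. Slides with about 3 N, stays where left.
- keeper_grip (a point): Centre of the top edge, 200 mm above the bench, of the black upright grip on the keeper's arm: a blade 60 mm along the cradle's x, 16 mm along its y (the sliding direction), 44 mm high.
- keeper_pad (a point): Centre of the underside of the keeper's arm, 146 mm above the bench, on the line of the wells (x = 0 in the cradle frame); 7 mm above a seated stopper's top when over a flask.
- flask: Open amber conical flask, 100 mm high, 78 mm wide at the foot, neck 42 mm outside; stands loosely in one of the two wells (foot 5 mm above the bench). Origin at the centre of its underside, z up.
- flask_mouth (a point): Centre of the flask's mouth in the plane of its rim, about 105 mm above the bench; bore 32 mm, the neck is straight for 28 mm and widens below.
- bottle: Closed amber bottle with a flat lid, 76 mm wide, 100 mm high, in the other well. Origin at the centre of its underside. Not to be moved.
- stand: White fixed stopper stand, 170 (x) x 80 (y) x 45 mm, to the left or right of the cradle, with two holes 37 mm wide at x = -45 and +45 mm; one stopper hangs by its head in each. Origin at the centre of its underside.
- stopper: The narrower dark rubber stopper, 64 mm long: tapered plug 30 mm long, 22 mm wide at the foot and 29 mm under the head, then a round head 44 mm wide and 34 mm high that rests on the stand or the flask's rim. Origin at the centre of the plug's foot, z up towards the head; the top of the head is at z = 64 mm.
- wide_stopper: The other stopper, same height but head 60 mm wide and plug 35 mm wide, too wide for the flask. Origin at the plug's foot. Leave it in the stand.
- tip_box: Fixed box of pipette tips, 125 (x) x 85 (y) x 60 mm, on the other side of the cradle from the stand. Origin under its centre.
- wash_bottle: Standing bottle, 64 mm wide, 170 mm high. Origin under its centre.
- reagent_jar: Standing jar, 72 mm wide, 110 mm high. Origin under its centre.
- beaker: White open beaker, 70 mm wide, 85 mm high. Origin under its centre.
- timer: Flat timer, 60 (x) x 75 (y) x 22 mm. Origin under its centre.
There are look-alikes about, which are no part of the job. Leave any blue look-alike of the stand alone.

How it is judged:
On the way, in this order (a step that is already met when the one before it is completed fails the run):
1. the narrow stopper is seated in the flask's neck and let go (horizontal distance between flask_mouth and stopper below 0.006 m and z of stopper in the frame of flask_mouth below -0.026 m and angle between the z axis of stopper and the z axis of flask, either way round below 0.08 rad and contact force between the fingers and stopper below 0.5 N), for 0.2 s.
2. the keeper is at the end stop over the stoppered flask ((value of joint keeper above 0.107 m or value of joint keeper below -0.107 m) and horizontal distance between keeper_pad and flask_mouth below 0.012 m and horizontal distance between flask_mouth and stopper below 0.006 m and z of stopper in the frame of flask_mouth below -0.026 m and angle between the z axis of stopper and the z axis of flask, either way round below 0.08 rad), for 0.2 s.
At the end, for the whole second after the job is handed in: Narrow stopper seated in the neck (foot 26 mm below the rim, 6 mm off axis at most, 0.08 rad); keeper within 3 mm of the end stop over it; flask and bottle upright in their wells (0.08 rad, 4 mm); wide stopper in its hole, within 15 mm of its start; all at rest (all of step 2 and angle between each of flask, bottle's own z axis and vertical below 0.08 rad and z of each of flask, bottle in the frame of cradle below 0.009 m and linear speed of each of stopper, flask below 0.02 m/s and z of wide_stopper in the frame of stand below 0.019 m and distance of wide_stopper from where it was at the start of the episode below 0.015 m and velocity of joint keeper between -0.01 and 0.01 m/s); the robot touches nothing.
It fails at once if the wash bottle, reagent jar, beaker or timer is moved by more than 30 mm (distance of any of wash_bottle, reagent_jar, beaker, timer from where it was at the start of the episode above 0.03 m).
It fails at once if the wide stopper or the closed bottle is taken out (moved by more than 30 mm) (distance of any of wide_stopper, bottle from where it was at the start of the episode above 0.03 m).
It fails at once if the flask is tipped by more than 0.3 rad or moved by more than 30 mm (angle between flask's own z axis and vertical above 0.3 rad or distance of flask from where it was at the start of the episode above 0.03 m).
It also fails if it takes over 67 s, if anything falls off the work surface, if the arm or the gripper's body presses on something with over 40 N, if the wrist force passes 120 N, or if a joint passes its speed limit or range.

## Working session

There is one attempt and no reset: what is moved stays moved. The work goes in short steps, Python scripts to look and compute and a shell command to move; the robot and the scene stay as the last step left them, time stands still between calls to the robot, and variables do not carry over. Pictures are saved under pics/ and viewed, at most 10 in all, crops included, and the job is handed in when it is done.

```bash
mkdir -p pics; python3 - <<'E'
from rig import arm
import cv2
s=arm.read_state();print(s['time'],s['eef_pos'],s['tool_rot'],s['gripper_width'])
for c in ['top','side']:
    im=arm.read_camera(c);cv2.imwrite(f'pics/{c}0.png',im[:,:,::-1])
    p=arm.camera_params(c);print(c,p['fx'],p['cx'],p['cy'],p['world_to_cam'])
for q in ['stand','stopper','wide_stopper','flask','bottle','cradle','keeper_grip','tip_box','wash_bottle','reagent_jar','beaker','timer']:
    print(q,[([round(x) for x in b['extent']],round(b['confidence'],2)) for b in arm.boxes_of(q,'top')][:4])
E
```

```text
0.0 [ 0.21640769 -0.58594152  0.20994086] [ 9.84392285e-01  1.75987062e-01 -1.38290757e-04 -6.04140225e-04] 0.08549418268390666
top 507.48191597673343 320.38266893468864 197.6917945109288 [[-0.01517929 -0.99986093 -0.00690708 -0.00532945]
 [-0.9990495   0.01544854 -0.04076074  0.46385702]
 [ 0.04086177  0.00628179 -0.99914506  1.32323028]
 [ 0.          0.          0.          1.        ]]
side 461.542201220498 322.0972572976212 198.52788775190973 [[-0.98709106 -0.16013273 -0.00295734  0.46561392]
 [-0.09223533  0.58345919 -0.80688786  0.14017675]
 [ 0.13093464 -0.79619902 -0.59069725  1.30280661]
 [ 0.          0.          0.          1.        ]]
stand [([416, 153, 41, 69], 0.64), ([416, 236, 51, 75], 0.62)]
stopper [([429, 163, 21, 18], 0.54)]
wide_stopper [([426, 195, 27, 26], 0.69)]
flask [([271, 121, 34, 32], 0.59), ([167, 179, 45, 54], 0.34)]
bottle [([358, 112, 30, 32], 0.89)]
cradle [([261, 88, 138, 87], 0.59)]
keeper_grip [([303, 88, 23, 49], 0.81)]
tip_box [([168, 182, 43, 51], 0.61), ([351, 208, 28, 29], 0.41)]
wash_bottle [([427, 99, 30, 35], 0.96)]
reagent_jar [([180, 110, 40, 34], 0.59)]
beaker [([350, 208, 29, 30], 0.79), ([275, 122, 33, 31], 0.49)]
timer [([277, 210, 33, 30], 0.56), ([303, 86, 24, 52], 0.54)]
```

View pics/top0.png

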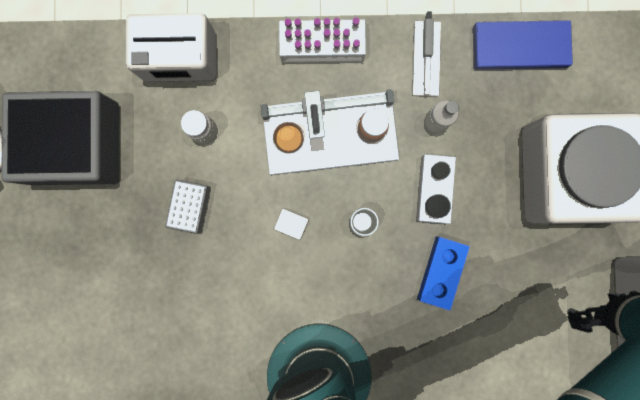

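View pics/side0.png

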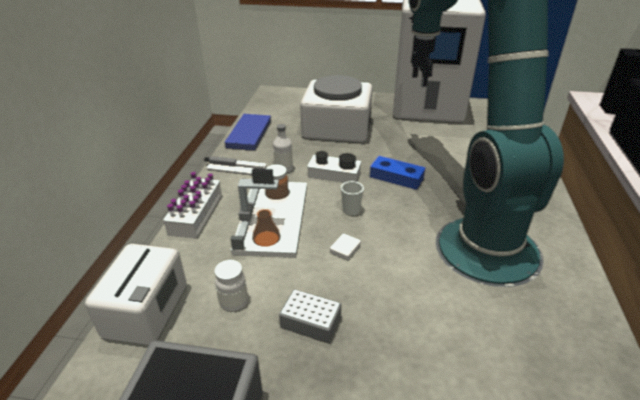

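The top view shows the flask at about (288,137), the bottle at (374,126), and the keeper grip at (316,115), roughly mid-rail. The white stand has the narrow stopper at (440,171) and the wide one at (437,206). The blue stand look-alike is at (445,272), and the beaker, timer and wash bottle stand clear.

```bash
cat > h.py <<'E'
import numpy as np, cv2
from rig import arm
from scipy.spatial.transform import Rotation as R
def bp(cam,u,v,z,p=None):
    p=p or arm.camera_params(cam);T=np.array(p['world_to_cam'])
    a=np.array([(u-p['cx'])/p['fx'],(v-p['cy'])/p['fy']])
    if cam=='wrist':
        r=np.hypot(*a); d=np.array([*(a/max(r,1e-9)*np.sin(r)),np.cos(r)])
    else: d=np.array([*a,1])
    d=T[:3,:3].T@d; o=-T[:3,:3].T@T[:3,3]
    return o+d*(z-o[2])/d[2]
def go(target,yaw=None):
    """shift in tool axes (units) to world target; yaw: world direction of the tool y line (rad)"""
    s=arm.read_state();r=R.from_quat(s['tool_rot']);d=r.inv().apply(np.array(target)-s['eef_pos'])/.2
    y=r.as_matrix()[:,1];print('t',s['time'],'pos',s['eef_pos'].round(4),'shift',d.round(4),'tool y',np.degrees(np.arctan2(y[1],y[0])).round(2),'z',r.as_matrix()[:,2].round(3))
E
python3 - <<'E'
from h import *
for n,u,v,z in [('narrow',440,171,.079),('wide',437.5,206.5,.079),('narrowbox',439.5,172,.079),('widebox',439.5,208,.079),('flask',288,137,.1),('bottle',373,127,.1),('grip',316,115,.2),('railL',265,107,.06),('railR',390,97,.06),('c1',270,174,.02),('c2',398,159,.02),('wash',450,106,.17)]:
    print(n,bp('top',u,v,z).round(4))
im=arm.read_camera('top')[75:245,250:475,::-1]
cv2.imwrite('pics/crop1.png',cv2.resize(im,None,fx=3.5,fy=3.5,interpolation=cv2.INTER_CUBIC))
go([0,0,0])
E
```

```text
narrow [ 0.5228 -0.3117  0.079 ]
wide [ 0.4345 -0.3033  0.079 ]
narrowbox [ 0.5203 -0.3104  0.079 ]
widebox [ 0.4307 -0.3082  0.079 ]
flask [0.6107 0.0644 0.1   ]
bottle [ 0.632  -0.1451  0.1   ]
grip [ 0.6435 -0.0066  0.2   ]
railL [0.695  0.1248 0.06  ]
railR [ 0.7153 -0.1938  0.06  ]
c1 [0.5273 0.1181 0.02  ]
c2 [ 0.5612 -0.2166  0.02  ]
wash [ 0.6656 -0.3177  0.17  ]
t 0.75 pos [ 0.2165 -0.5863  0.2106] shift [ 1.0000e-04 -3.1248e+00  1.0530e+00] tool y -69.73 z [-0.  0. -1.]
```

View pics/crop1.png

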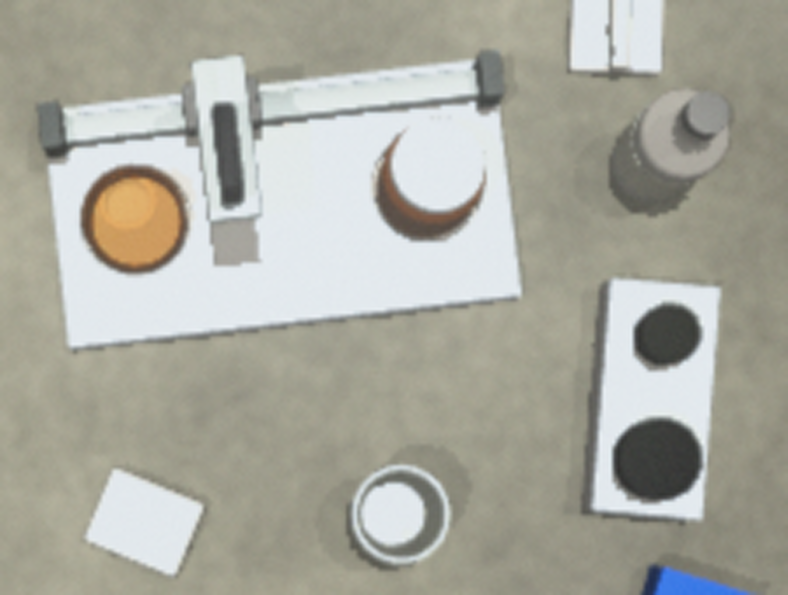

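The crop confirms the narrow stopper's head at about px (440.6,170.4), the flask mouth at about (287.4,134.1), and the keeper about 70 mm short of the flask, so it isn't in the way.

```bash
python3 - <<'E'
from h import *
for n,u,v,z in [('narrow',440.6,170.4,.079),('wide',437.7,206.1,.079),('mouth',287.4,134.1,.105),('grip',315.1,119.3,.2)]:
    print(n,bp('top',u,v,z).round(4))
go([.50,-.33,.21])
E
```

```text
narrow [ 0.5243 -0.3132  0.079 ]
wide [ 0.4355 -0.3039  0.079 ]
mouth [0.6171 0.0654 0.105 ]
grip [ 0.6338 -0.0044  0.2   ]
t 0.75 pos [ 0.2165 -0.5863  0.2106] shift [ 1.7736 -0.711   0.0028] tool y -69.73 z [-0.  0. -1.]
```

```bash
python3 -m creep '0.3 -0.12 0 0 0 0; 0.6 -0.24 0 0 0 0; 0.9 -0.36 0 0 0 0; 0.9 -0.36 0 0 0 0' 1 40; python3 -m creep '0.3 -0.12 0 0 0 0; 0.6 -0.24 0 0 0 0; 0.87 -0.35 0 0 0 0; 0.87 -0.35 0 0 0 0; 0.87 -0.35 0 0 0 0'
python3 - <<'E'
from h import *
arm.read_state();p=arm.camera_params('wrist');im=arm.read_camera('wrist');cv2.imwrite('pics/w1.png',im[:,:,::-1])
for q in ['stopper','wide_stopper']:
    for b in arm.boxes_of(q,'wrist')[:3]:
        e=b['extent'];print(q,np.round(e),b['confidence'],bp('wrist',e[0]+e[2]/2,e[1]+e[3]/2,.079,p).round(4))
go([.5243,-.3132,.13]);print(arm.read_state()['force'])
E
```

```text
time: 1.25
eef_pos: [0.3642, -0.4529, 0.2108]
tool_rot: [0.984, 0.179, 0.001, -0.0]
force: [-1.1, -0.6, 0.0]
gripper_width: 0.085
grasp_force: 0.0
time: 1.88
eef_pos: [0.4989, -0.3312, 0.2104]
tool_rot: [0.984, 0.176, -0.0, 0.0]
force: [0.5, 0.5, 0.4]
gripper_width: 0.0853
grasp_force: 0.0
stopper [287. 123.  45.  47.] 0.96 [ 0.5296 -0.3153  0.079 ]
wide_stopper [244. 193.  55.  57.] 0.73 [ 0.4426 -0.3049  0.079 ]
t 2.025 pos [ 0.4984 -0.3318  0.2106] shift [ 0.1539 -0.0428  0.4028] tool y -69.86 z [-0. -0. -1.]
[-0.11607358 -0.29576883 -0.35544683]
```

View pics/w1.png

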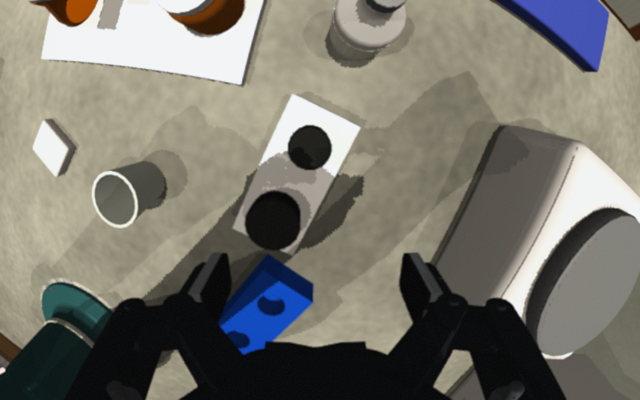

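The wrist view shows the narrow stopper at (309,147) and the wide one at (272,220). Both agree with the top camera to within about 5 mm. I'll go lower and measure again.

```bash
python3 -m creep '0.08 -0.02 0.15 0 0 0; 0.16 -0.04 0.3 0 0 0; 0.16 -0.04 0.3 0 0 0; 0.16 -0.04 0.3 0 0 0'
python3 - <<'E'
from h import *
p=arm.camera_params('wrist');im=arm.read_camera('wrist');cv2.imwrite('pics/w2.png',im[:,:,::-1])
T=np.array(p['world_to_cam']);print('cam',(-T[:3,:3].T@T[:3,3]).round(3),p['fx'])
for q in ['stopper','wide_stopper']:
    for b in arm.boxes_of(q,'wrist')[:3]:
        e=b['extent'];print(q,np.round(e),b['confidence'],bp('wrist',e[0]+e[2]/2,e[1]+e[3]/2,.079,p).round(4),bp('wrist',e[0]+e[2]/2,e[1]+e[3]/2,.062,p).round(4))
go([.526,-.314,.063])
E
```

```text
time: 2.52
eef_pos: [0.5262, -0.3131, 0.1516]
tool_rot: [0.985, 0.175, 0.0, 0.0]
force: [-0.4, -0.1, 1.2]
gripper_width: 0.0855
grasp_force: 0.0
cam [ 0.602 -0.286  0.315] 309.70691628693146
stopper [290. 165.  54.  58.] 0.77 [ 0.5322 -0.3137  0.079 ] [ 0.5272 -0.3156  0.062 ]
wide_stopper [243. 242.  64.  66.] 0.79 [ 0.4466 -0.3044  0.079 ] [ 0.4354 -0.3057  0.062 ]
t 2.675 pos [ 0.5265 -0.3128  0.1518] shift [-0.0049  0.0039  0.4442] tool y -69.79 z [ 0.001 -0.001 -1.   ]
```

View pics/w2.png

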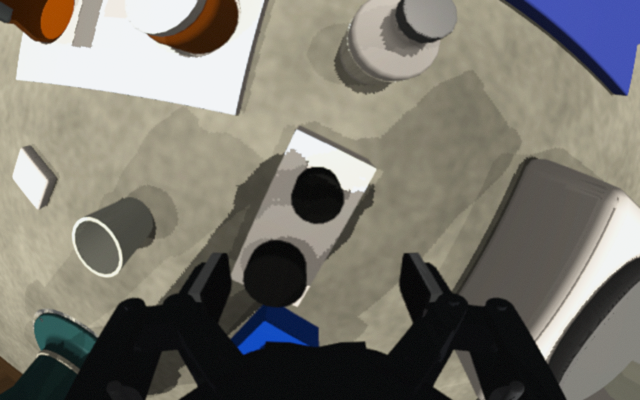

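The stopper head is at (317,194), centred between the fingers. I'll descend and grip.

```bash
python3 -m creep '0.005 0.01 0.15 0 0 0; 0.005 0.01 0.3 0 0 0; 0.005 0.01 0.4 0 0 0; 0.005 0.01 0.44 0 0 0; 0.005 0.01 0.44 0 0 0' 1 40; python3 -m creep '0 0 0 0 0 0; 0 0 0 0 0 0; 0 0 0 0 0 0; 0 0 0 0 0 0; 0 0 0 0 0 0' 0 40;  python3 -m creep '0 0 0 0 0 0; 0 0 0 0 0 0; 0 0 0 0 0 0'
```

```text
time: 3.3
eef_pos: [0.5284, -0.3135, 0.0628]
tool_rot: [0.984, 0.176, -0.0, -0.0]
force: [-0.8, 0.1, 1.0]
gripper_width: 0.0852
grasp_force: 0.0
time: 3.92
eef_pos: [0.5283, -0.3134, 0.0626]
tool_rot: [0.984, 0.176, -0.0, -0.0]
force: [-1.3, -0.7, -0.5]
gripper_width: -0.0001
grasp_force: 0.0
time: 4.3
eef_pos: [0.5283, -0.3133, 0.0625]
tool_rot: [0.984, 0.176, -0.0, -0.0]
force: [0.1, -0.1, 0.9]
gripper_width: -0.0001
grasp_force: 0.0
```

The fingers closed on nothing, so I'll look before doing anything else.

```bash
python3 - <<'E'
from h import *
im=arm.read_camera('wrist')[:,:,::-1]
s=arm.read_camera('side')[110:230,250:450,::-1]
t=arm.read_camera('top')[130:250,390:500,::-1]
a=cv2.resize(im,(640,400)); 
s=cv2.resize(s,(333,200),interpolation=3); t=cv2.resize(t,(183,200),interpolation=3)
b=np.zeros((200,640,3),np.uint8); b[:,:333]=s; b[:,340:523]=t
cv2.imwrite('pics/m1.png',np.vstack([a,b]))
for q in ['stopper','wide_stopper']:
  for c in ['wrist','side','top']:
    print(q,c,[([round(x) for x in b['extent']],round(b['confidence'],2)) for b in arm.boxes_of(q,c)][:3])
E
```

```text
stopper wrist [([280, 202, 76, 71], 0.73)]
stopper side [([319, 153, 9, 10], 0.41)]
stopper top [([426, 100, 33, 32], 0.34), ([356, 111, 34, 36], 0.25)]
wide_stopper wrist [([220, 327, 12, 13], 0.47)]
wide_stopper side [([335, 153, 24, 17], 0.6)]
wide_stopper top [([425, 196, 16, 21], 0.59), ([271, 119, 33, 36], 0.17)]
```

View pics/m1.png

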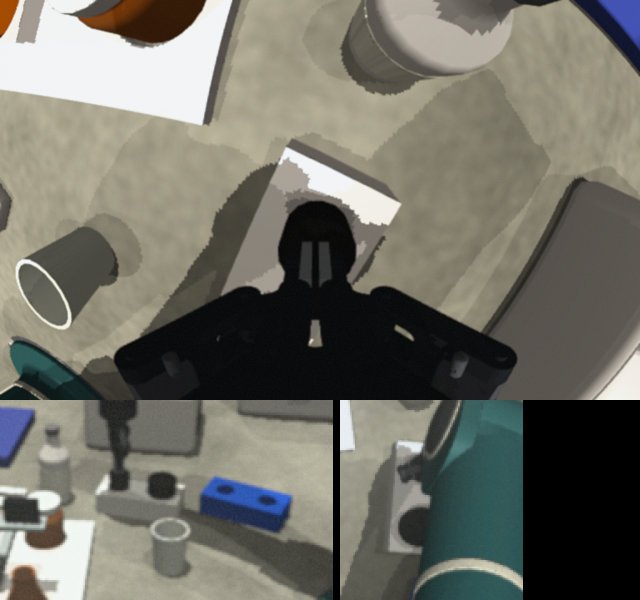

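```bash
python3 - <<'E'
from h import *
p=arm.camera_params('wrist');s=arm.read_state();T=np.array(p['world_to_cam']);Rm=R.from_quat(s['tool_rot']).as_matrix()
print('cam in tool',Rm.T@((-T[:3,:3].T@T[:3,3])-s['eef_pos']), 'axis in tool',Rm.T@T[2,:3],p['cx'],p['cy'],p['fx'])
def pr(X):
    c=T[:3,:3]@X+T[:3,3];th=np.arctan2(np.hypot(c[0],c[1]),c[2]);return np.array([p['cx'],p['cy']])+p['fx']*th*c[:2]/np.hypot(c[0],c[1])
for k in (-.005,0,.014): print(k,pr(s['eef_pos']+Rm@[0,0,k]))
for z in (.045,.062,.079): print(z,bp('wrist',318,237,z,p).round(4), bp('side',323.5,158,z).round(4))
# head outline prediction for candidate centres
for c in [(.528,-.314),(.536,-.316),(.52,-.314)]:
    P=np.array([pr(np.array([c[0]+.022*np.cos(a),c[1]+.022*np.sin(a),z])) for a in np.linspace(0,6.28,60) for z in(.045,.079)])
    print(c,P.min(0).round(),P.max(0).round())
E
```

```text
cam in tool [ 0.08034825  0.00074787 -0.1635269 ] axis in tool [-3.12467410e-01 -2.35079453e-04  9.49928451e-01] 314.9575191599762 196.72720787542988 309.70691628693146
-0.005 [313.68200606 243.58996746]
0 [313.71822499 239.74758361]
0.014 [313.81112101 229.93365948]
0.045 [ 0.523  -0.3182  0.045 ] [ 0.5215 -0.3385  0.045 ]
0.062 [ 0.5306 -0.3152  0.062 ] [ 0.5171 -0.3108  0.062 ]
0.079 [ 0.5382 -0.3122  0.079 ] [ 0.5126 -0.283   0.079 ]
(0.528, -0.314) [274. 196.] [355. 287.]
(0.536, -0.316) [282. 185.] [365. 277.]
(0.52, -0.314) [270. 207.] [349. 298.]
```

```bash
python3 - <<'E'
from h import *
print(arm.tip_extent, [x for x in dir(arm) if x[0]!='_'])
im=arm.read_camera('wrist')[170:350,210:420,::-1]
s=arm.read_camera('side')[120:190,285:385,::-1]
im=np.clip(im.astype(float)*3,0,255).astype(np.uint8)
s=np.clip(s.astype(float)*1.6,0,255).astype(np.uint8)
a=cv2.resize(im,(395,340),interpolation=3);b=cv2.resize(s,(400,280),interpolation=3)
o=np.zeros((340,800,3),np.uint8);o[:,:395]=a;o[:280,400:]=b
cv2.imwrite('pics/m2.png',o)
E
```

```text
0.014 ['IKError', 'boxes_of', 'camera_params', 'job_done', 'read_camera', 'read_state', 'tip_extent']
```

View pics/m2.png

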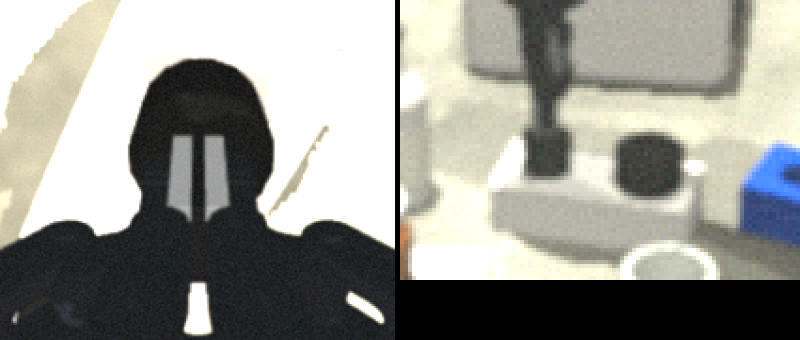

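The pictures show the shut fingertips in front of and above the head. The tip pixels put the tips about 25 mm behind the TCP when shut and 35 mm behind when open. The stated figure is 14 mm ahead, so the fingers are about 37 mm shorter than described, which explains why they closed above the head. I'll open, go down about 33 mm with force checks, and grip again.

```bash
python3 -m creep '0 0 0 0 0 0; 0 0 0 0 0 0; 0 0 0 0 0 0; 0 0 0 0 0 0; 0 0 0 0 0 0' 1; python3 -m creep '-0.01 0.005 0.05 0 0 0; -0.01 0.005 0.1 0 0 0; -0.01 0.005 0.1 0 0 0';  python3 -m creep '0 0 0.03 0 0 0; 0 0 0.065 0 0 0; 0 0 0.065 0 0 0'
```

```text
time: 5.48
eef_pos: [0.5283, -0.3134, 0.0626]
tool_rot: [0.984, 0.176, -0.0, -0.0]
force: [0.7, 0.8, -0.5]
gripper_width: 0.0853
grasp_force: 0.0
time: 5.85
eef_pos: [0.5261, -0.3146, 0.0413]
tool_rot: [0.984, 0.176, -0.001, -0.001]
force: [-0.1, 0.5, 0.0]
gripper_width: 0.0855
grasp_force: 0.0
time: 6.22
eef_pos: [0.5265, -0.3147, 0.0289]
tool_rot: [0.984, 0.176, -0.0, -0.0]
force: [-0.5, -0.6, -0.8]
gripper_width: 0.0858
grasp_force: 0.0
```

```bash
python3 -m creep '0 0 0 0 0 0; 0 0 0 0 0 0; 0 0 0 0 0 0; 0 0 0 0 0 0; 0 0 0 0 0 0' 0 40
```

```text
time: 6.85
eef_pos: [0.5269, -0.315, 0.03]
tool_rot: [0.984, 0.176, 0.0, 0.0]
force: [-1.2, 1.3, 5.6]
gripper_width: 0.0419
grasp_force: 39.9
```

Gripped: 42 mm opening, 40 N. Lifting.

```bash
python3 -m creep '0 0 -0.1 0 0 0; 0 0 -0.3 0 0 0; 0 0 -0.5 0 0 0; 0 0 -0.7 0 0 0; 0 0 -0.7 0 0 0'; python3 - <<'E'
from h import *
go([.50,-.12,.17]);go([.50,.065,.17])
E
```

```text
time: 7.48
eef_pos: [0.5283, -0.3158, 0.1741]
tool_rot: [0.984, 0.176, 0.002, 0.002]
force: [0.7, 0.2, -0.6]
gripper_width: 0.0421
grasp_force: 40.8
t 7.475 pos [ 0.5283 -0.3158  0.1741] shift [ 0.2064 -0.9673  0.0169] tool y -69.72 z [ 0.005 -0.003 -1.   ]
t 7.475 pos [ 0.5283 -0.3158  0.1741] shift [ 0.527  -1.835   0.0139] tool y -69.72 z [ 0.005 -0.003 -1.   ]
```

```bash
python3 -m creep '0.05 -0.24 0 0 0 -0.2; 0.1 -0.48 0 0 0 -0.4; 0.15 -0.73 0 0 0 -0.6; 0.2 -0.97 0 0 0 -0.8; 0.2 -0.97 0 0 0 -0.8'; python3 - <<'E'
from h import *
go([.50,.065,.17])
E
```

```text
time: 8.1
eef_pos: [0.4967, -0.1157, 0.1701]
tool_rot: [0.88, 0.475, 0.0, -0.0]
force: [1.2, -0.7, -1.1]
gripper_width: 0.0421
grasp_force: 40.9
t 8.1 pos [ 0.4967 -0.1157  0.1701] shift [ 0.7641 -0.4822  0.001 ] tool y -33.31 z [ 0.  0. -1.]
```

```bash
python3 -m creep '0.2 -0.12 0 0 0 -0.2; 0.4 -0.24 0 0 0 -0.4; 0.6 -0.36 0 0 0 -0.6; 0.76 -0.48 0 0 0 -0.8; 0.76 -0.48 0 0 0 -0.85'; python3 -m creep '0 0 0 0 0 0; 0 0 0 0 0 0'; python3 - <<'E'
from h import *
p=arm.camera_params('wrist');im=arm.read_camera('wrist');t=arm.read_camera('top')
o=np.vstack([np.zeros((200,640,3),np.uint8),im[:,:,::-1]])
o[:200,:400]=cv2.resize(t[75:195,250:490,::-1],(400,200),interpolation=3)
cv2.imwrite('pics/f1.png',o)
T=np.array(p['world_to_cam']);print('cam',(-T[:3,:3].T@T[:3,3]).round(3))
for q,z in [('flask',.05),('flask_mouth',.105),('stopper',.17),('keeper_grip',.2),('bottle',.105)]:
  for c in ['wrist','side','top']:
    for b in arm.boxes_of(q,c)[:2]:
        e=b['extent'];print(q,c,np.round(e),round(b['confidence'],2),bp(c,e[0]+e[2]/2,e[1]+e[3]/2,z,p if c=='wrist' else None).round(4))
go([.617,.065,.17])
E
```

```text
time: 8.72
eef_pos: [0.5014, 0.0629, 0.1699]
tool_rot: [0.677, 0.736, 0.0, -0.0]
force: [-0.5, -0.1, -0.4]
gripper_width: 0.0417
grasp_force: 40.9
time: 8.98
eef_pos: [0.5018, 0.0592, 0.1696]
tool_rot: [0.68, 0.733, -0.0, 0.0]
force: [0.4, -0.8, -1.3]
gripper_width: 0.0419
grasp_force: 40.9
cam [0.496 0.139 0.333]
flask wrist [186. 121.  71.  82.] 0.71 [0.4103 0.0738 0.05  ]
flask wrist [391. 139.  93.  84.] 0.64 [0.6234 0.0721 0.05  ]
flask side [254. 208.  27.  36.] 0.66 [0.6194 0.059  0.05  ]
flask top [275. 126.  25.   4.] 0.5 [0.642  0.0673 0.05  ]
flask_mouth wrist [392. 138.  89.  87.] 0.31 [0.5977 0.0839 0.105 ]
flask_mouth side [252. 210.  26.  38.] 0.77 [0.6016 0.1364 0.105 ]
flask_mouth side [266. 167.  24.  32.] 0.51 [ 0.618  -0.0787  0.105 ]
flask_mouth top [276. 122.  24.   8.] 0.47 [0.6366 0.0622 0.105 ]
stopper wrist [270. 213.  93. 107.] 0.76 [0.5048 0.0409 0.17  ]
stopper side [315. 151.  12.  14.] 0.45 [ 0.4952 -0.1316  0.17  ]
stopper side [337. 152.  21.  19.] 0.16 [ 0.416 -0.124  0.17 ]
keeper_grip wrist [452. 218.  96. 130.] 0.57 [0.6139 0.0494 0.2   ]
keeper_grip side [241. 168.  39.  52.] 0.77 [0.6126 0.1128 0.2   ]
keeper_grip top [300.  90.  25.  51.] 0.67 [0.6424 0.0007 0.2   ]
bottle wrist [403. 336.  39.  49.] 0.98 [ 0.6367 -0.1201  0.105 ]
bottle wrist [340. 117. 208. 227.] 0.62 [0.6146 0.0417 0.105 ]
bottle side [266. 164.  23.  35.] 0.94 [ 0.6205 -0.0859  0.105 ]
bottle top [356. 110.  35.  32.] 0.61 [ 0.6326 -0.1443  0.105 ]
t 9.825 pos [0.5016 0.0606 0.1696] shift [-0.0236  0.5769 -0.0023] tool y 4.52 z [-0.  0. -1.]
```

View pics/f1.png

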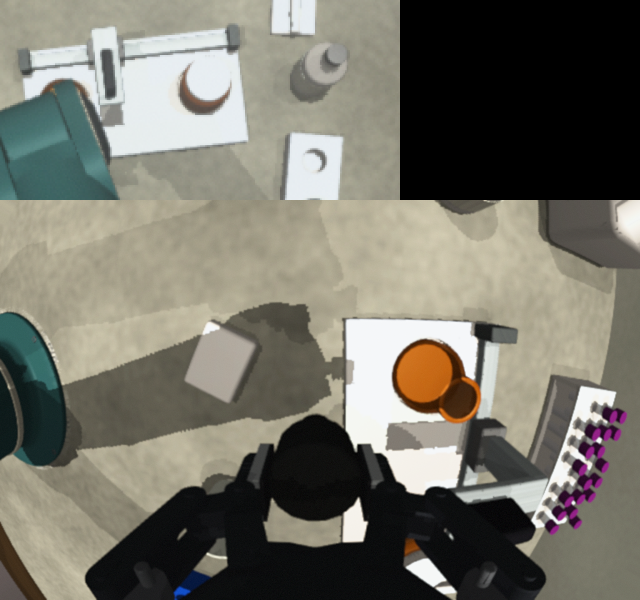

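The stopper is held straight between the fingers. The flask mouth ring is at wrist px (459.5,199.5), and the flask foot is at about (428,176).

```bash
python3 - <<'E'
from h import *
im=cv2.imread('pics/f1.png')[200:]
# ring: segment bright orange around the mouth
hsv=cv2.cvtColor(im,cv2.COLOR_BGR2HSV)
print([im[200,x].tolist() for x in range(432,488,3)])
for u,v,z in [(459.5,199.5,.105),(428,176,.008)]: print(bp('wrist',u,v,z).round(4))
# cradle edges in wrist (z=.02): near-left corner (345,119), edge far near stop
for u,v in [(345,119)]: print(bp('wrist',u,v,.02).round(4))
s=arm.read_state();p=arm.camera_params('wrist')
for u,v in [(316,316)]:
    for z in (.2,.219): print('stopper top',bp('wrist',u,v,z).round(4))
E
```

```text
[[18, 72, 141], [6, 38, 75], [5, 30, 62], [10, 46, 94], [6, 32, 64], [9, 31, 56], [15, 35, 62], [15, 37, 63], [17, 38, 64], [16, 37, 62], [17, 38, 65], [15, 40, 66], [19, 42, 68], [11, 32, 60], [8, 27, 53], [27, 100, 184], [91, 136, 201], [202, 208, 201], [207, 210, 204]]
[0.6227 0.0725 0.105 ]
[0.6297 0.0683 0.008 ]
[0.5274 0.1218 0.02  ]
stopper top [0.5052 0.0276 0.2   ]
stopper top [0.5039 0.0437 0.219 ]
```

```bash
python3 - <<'E'
import cv2,numpy as np
a=cv2.imread('pics/side0.png')[200:250,240:290];b=cv2.imread('pics/f1.png')[200:][110:230,380:500];c=cv2.imread('pics/top0.png')[115:157,267:309]
f=lambda i:cv2.resize(i,(400,400),interpolation=2)
cv2.imwrite('pics/z1.png',np.hstack([cv2.resize(i,(266,266),interpolation=2) for i in(a,b,c)]))
E
```

```text
(no output)
```

View pics/z1.png

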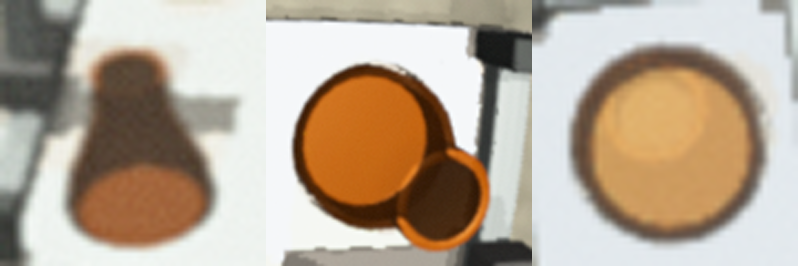

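```bash
python3 - <<'E'
from h import *
for c,u,v,z in [('side',264.2,213,.105),('wrist',459.5,199.5,.105),('top',286.5,133.3,.105),('wrist',429,175,.012),('top',267+(668-532)/6.33-.3,115+143/6.33-.3,.012),('side',240+141/5.32-.3,200+202/5.32-.3,.01)]:
    print(c,bp(c,u,v,z).round(4))
E
```

```text
side [0.6207 0.0711 0.105 ]
wrist [0.6227 0.0725 0.105 ]
top [0.6191 0.0676 0.105 ]
wrist [0.6291 0.0705 0.012 ]
top [0.6242 0.07   0.012 ]
side [0.6239 0.0651 0.01  ]
```

The side, wrist and top cameras agree on the mouth at (0.622, 0.070) within 2–3 mm, which is inside the 5 mm lead-in. I'll move above it.

```bash
python3 -m creep '-0.02 0.2 0 0 0 0; -0.04 0.4 0 0 0 0; -0.05 0.6 0 0 0 0; -0.05 0.6 0 0 0 0; -0.05 0.6 0 0 0 0'; python3 - <<'E'
from h import *
go([.622,.070,.125])
E
```

```text
time: 10.45
eef_pos: [0.6215, 0.0603, 0.1692]
tool_rot: [0.679, 0.735, -0.0, -0.0]
force: [-0.6, 0.1, 0.3]
gripper_width: 0.042
grasp_force: 41.0
t 10.45 pos [0.6215 0.0603 0.1692] shift [0.0483 0.0068 0.2212] tool y 4.54 z [-0.001  0.    -1.   ]
```

```bash
python3 -m creep '0.05 0.005 0 0 0 0; 0.05 0.005 0.1 0 0 0; 0.05 0.005 0.2 0 0 0; 0.05 0.005 0.2 0 0 0;0.05 0.005 0.2 0 0 0'; python3 - <<'E'
from h import *
p=arm.camera_params('wrist');w=arm.read_camera('wrist');s=arm.read_camera('side')
a=cv2.resize(s[170:250,230:310,::-1],(400,400),interpolation=2);b=cv2.resize(w[90:400,160:470,::-1],(400,400),interpolation=2)
cv2.imwrite('pics/z2.png',np.hstack([a,b]))
go([.622,.070,.09])
E
```

```text
time: 11.08
eef_pos: [0.6223, 0.0701, 0.1296]
tool_rot: [0.679, 0.734, -0.0, -0.0]
force: [0.3, -0.1, -0.0]
gripper_width: 0.0424
grasp_force: 41.0
t 11.175 pos [0.6226 0.0701 0.1301] shift [-0.0005 -0.003   0.2005] tool y 4.51 z [ 0.001  0.    -1.   ]
```

View pics/z2.png

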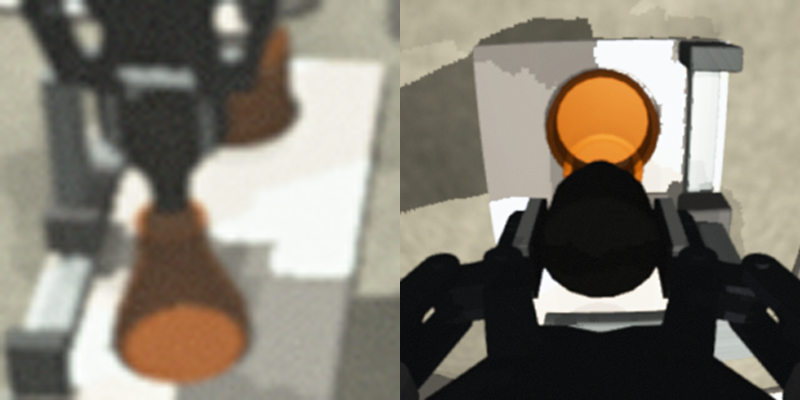

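In the side view the plug is centred over the mouth (u about 172 for both). In the wrist view the stopper and flask line up to within about 1 mm. I'll insert with force checks.

```bash
python3 -m creep '0 0.003 0.04 0 0 0; 0 0.003 0.08 0 0 0; 0 0.003 0.12 0 0 0; 0 0.003 0.12 0 0 0'; python3 -m creep '0 0 0.02 0 0 0; 0 0 0.04 0 0 0; 0 0 0.06 0 0 0; 0 0 0.06 0 0 0'
```

```text
time: 11.68
eef_pos: [0.6224, 0.0701, 0.1047]
tool_rot: [0.679, 0.734, -0.0, -0.0]
force: [-0.9, -0.3, -1.6]
gripper_width: 0.042
grasp_force: 41.0
time: 12.18
eef_pos: [0.6227, 0.0702, 0.0932]
tool_rot: [0.679, 0.734, -0.0, -0.0]
force: [0.2, -0.0, -1.1]
gripper_width: 0.0424
grasp_force: 41.0
```

```bash
python3 -m creep '0 0 0.01 0 0 0; 0 0 0.018 0 0 0; 0 0 0.018 0 0 0'
```

```text
time: 12.55
eef_pos: [0.623, 0.0702, 0.0901]
tool_rot: [0.679, 0.734, 0.0, 0.0]
force: [1.2, -0.9, 1.7]
gripper_width: 0.0423
grasp_force: 41.1
```

```bash
python3 -m creep '0 0 0.006 0 0 0; 0 0 0.012 0 0 0; 0 0 0.012 0 0 0'
```

```text
time: 12.92
eef_pos: [0.6234, 0.0703, 0.0899]
tool_rot: [0.679, 0.734, 0.0, 0.001]
force: [-12.9, -2.4, 33.5]
gripper_width: 0.0421
grasp_force: 44.4
```

Firm contact at the rim (33 N), so the stopper is home. I'll relax, release and lift.

```bash
python3 -m creep '0 0 -0.012 0 0 0; 0 0 -0.012 0 0 0'; python3 -m creep '0 0 0 0 0 0; 0 0 0 0 0 0; 0 0 0 0 0 0; 0 0 0 0 0 0; 0 0 0 0 0 0' 0.9;  python3 -m creep '0 0 -0.15 0 0 0; 0 0 -0.35 0 0 0; 0 0 -0.55 0 0 0; 0 0 -0.75 0 0 0; 0 0 -0.75 0 0 0'; python3 - <<'E'
from h import *
p=arm.camera_params('wrist');im=arm.read_camera('wrist');arm.read_camera('side');arm.read_camera('top')
for q,z in [('flask',.06),('stopper',.122),('keeper_grip',.18),('keeper',.15)]:
  for c in ['wrist','side','top']:
    for b in arm.boxes_of(q,c)[:2]:
        e=b['extent'];print(q,c,np.round(e),round(b['confidence'],2),bp(c,e[0]+e[2]/2,e[1]+e[3]/2,z,p if c=='wrist' else None).round(4))
go([.634,-.004,.25])
E
```

```text
time: 13.18
eef_pos: [0.623, 0.0702, 0.0901]
tool_rot: [0.679, 0.734, 0.0, 0.0]
force: [1.1, -0.4, 5.5]
gripper_width: 0.0424
grasp_force: 41.7
time: 13.8
eef_pos: [0.6228, 0.0702, 0.09]
tool_rot: [0.679, 0.734, 0.0, -0.0]
force: [0.7, 0.5, 0.7]
gripper_width: 0.0767
grasp_force: 0.0
time: 14.42
eef_pos: [0.6241, 0.0705, 0.2431]
tool_rot: [0.679, 0.734, 0.002, 0.002]
force: [0.0, -0.4, -0.9]
gripper_width: 0.0766
grasp_force: 0.0
flask wrist [282. 131.  64.  55.] 0.97 [0.6229 0.0823 0.06  ]
flask side [256. 219.  26.  25.] 0.59 [0.6045 0.0946 0.06  ]
stopper wrist [290. 158.  48.  49.] 0.63 [0.6241 0.0706 0.122 ]
stopper side [257. 200.  14.  18.] 0.49 [0.6198 0.0731 0.122 ]
keeper_grip wrist [283. 202. 116. 103.] 0.75 [0.65   0.0277 0.18  ]
keeper_grip wrist [289. 161.  49.  49.] 0.67 [0.6225 0.0849 0.18  ]
keeper_grip side [240. 167.  38.  55.] 0.93 [0.6238 0.0874 0.18  ]
keeper_grip top [306.  90.  20.  46.] 0.6 [ 0.6526 -0.007   0.18  ]
keeper_grip top [416. 155.  39.  70.] 0.35 [ 0.4705 -0.2765  0.18  ]
keeper wrist [283. 202. 117. 100.] 0.76 [0.6544 0.0133 0.15  ]
keeper side [242. 168.  37.  52.] 0.72 [0.6328 0.0477 0.15  ]
keeper side [342. 181.  21.  32.] 0.49 [0.3851 0.0214 0.15  ]
keeper top [308.  88.  17.  47.] 0.58 [ 0.6625 -0.0068  0.15  ]
t 15.175 pos [0.6229 0.0702 0.2399] shift [-0.3742  0.0263 -0.0503] tool y 4.53 z [-0.  0. -1.]
```

The stopper reads (0.624, 0.071), matching the mouth. Next I'll go to the −y side of the keeper's grip with shut fingers and push it along +y, which the tool's x axis already points along.

```bash
python3 -m creep '0 0 -0.15 0 0 0; -0.2 0 -0.15 0 0 0; -0.4 0.02 -0.15 0 0 0; -0.58 0.025 -0.15 0 0 0; -0.58 0.025 -0.15 0 0 0' 0; python3 -m creep '0 0 0.2 0 0 0; 0 0 0.4 0 0 0; 0 0 0.6 0 0 0; 0 0 0.6 0 0 0; 0 0 0.6 0 0 0'; python3 - <<'E'
from h import *
p=arm.camera_params('wrist');im=arm.read_camera('wrist')
for b in arm.boxes_of('keeper_grip','wrist')[:2]:print(np.round(b['extent']),b['confidence'])
go([.63,.052,.15])
E
```

```text
time: 15.8
eef_pos: [0.6371, -0.0485, 0.2696]
tool_rot: [0.68, 0.733, -0.0, 0.0]
force: [1.1, 0.9, 0.4]
gripper_width: 0.0
grasp_force: 0.0
time: 16.42
eef_pos: [0.6378, -0.0445, 0.1517]
tool_rot: [0.678, 0.735, 0.001, 0.001]
force: [0.3, -0.7, 0.0]
gripper_width: -0.0003
grasp_force: 0.0
[253. 110. 198. 107.] 0.83
t 16.525 pos [ 0.6379 -0.0448  0.152 ] shift [ 0.4855 -0.0014  0.0097] tool y 4.53 z [ 0.003 -0.    -1.   ]
```

```bash
python3 -m creep '0.06 0 0.01 0 0 0; 0.12 0 0.01 0 0 0; 0.18 0 0.01 0 0 0; 0.24 0 0.01 0 0 0'; python3 -m creep '0.05 0 0 0 0 0; 0.1 0 0 0 0 0; 0.15 0 0 0 0 0; 0.15 0 0 0 0 0';python3 - <<'E'
from h import *
arm.read_camera('side')
for b in arm.boxes_of('keeper_grip','side')[:2]:print(np.round(b['extent']),b['confidence'])
go([.63,.052,.15])
E
```

```text
time: 17.02
eef_pos: [0.6331, 0.0035, 0.1481]
tool_rot: [0.679, 0.734, -0.0, 0.0]
force: [-1.7, -2.8, 2.3]
gripper_width: 0.0004
grasp_force: 1.7
time: 17.52
eef_pos: [0.6307, 0.034, 0.1479]
tool_rot: [0.678, 0.735, 0.0, -0.0]
force: [0.2, 0.1, 0.2]
gripper_width: -0.0003
grasp_force: 0.0
[234. 180.  45.  53.] 0.56
t 17.625 pos [0.631 0.033 0.148] shift [ 0.0952  0.0027 -0.0102] tool y 4.54 z [ 0.  0. -1.]
```

About 3 N while moving, so the keeper is sliding. I'll continue in small steps until the stop.

```bash
python3 -m creep '0.03 0 0 0 0 0; 0.06 0 0 0 0 0; 0.08 0 0 0 0 0; 0.08 0 0 0 0 0'; python3 -m creep '0.01 0 0 0 0 0; 0.02 0 0 0 0 0; 0.02 0 0 0 0 0'
```

```text
time: 18.12
eef_pos: [0.6295, 0.0493, 0.148]
tool_rot: [0.678, 0.735, 0.0, -0.0]
force: [-0.2, 0.5, 0.3]
gripper_width: 0.0004
grasp_force: 0.0
time: 18.5
eef_pos: [0.6293, 0.0516, 0.148]
tool_rot: [0.679, 0.734, -0.0, 0.0]
force: [0.1, -5.9, 1.1]
gripper_width: 0.0003
grasp_force: 3.2
```

```bash
python3 -m creep '0.01 0 0 0 0 0; 0.02 0 0 0 0 0; 0.02 0 0 0 0 0'
```

```text
time: 18.88
eef_pos: [0.6293, 0.0517, 0.148]
tool_rot: [0.68, 0.733, -0.002, 0.002]
force: [-1.9, -23.8, 5.7]
gripper_width: -0.0003
grasp_force: 11.8
```

It's against the end stop: 24 N with no further motion, and the grip is at about y = 0.071, over the flask. I'll back off, lift and verify.

```bash
python3 -m creep '-0.1 0 0 0 0 0; -0.25 0 0 0 0 0; -0.25 0 -0.2 0 0 0; -0.25 0 -0.5 0 0 0; -0.25 0 -0.5 0 0 0'; python3 -m creep '-0.2 -0.2 -0.1 0 0 0; -0.4 -0.4 -0.1 0 0 0; -0.6 -0.6 -0.1 0 0 0; -0.6 -0.6 -0.1 0 0 0';python3 - <<'E'
from h import *
p=arm.camera_params('wrist');im=arm.read_camera('wrist');arm.read_camera('side');arm.read_camera('top')
def show(q,zs,cs=('side','top')):
  for c in cs:
    for b in arm.boxes_of(q,c)[:2]:
        e=b['extent'];print(q,c,np.round(e),round(b['confidence'],2),bp(c,e[0]+e[2]/2,e[1]+e[3]/2,zs,p if c=='wrist' else None).round(4))
show('keeper_grip',.18);show('stopper',.122,('side',));show('wide_stopper',.062);show('bottle',.1);show('flask',.05)
for X in [(.628,.071,.2),(.622,.07,.122)]:
  for c in('side','top'):
    P=arm.camera_params(c);a=np.array(P['world_to_cam'])@[*X,1];print('expected px',c,(a[:2]/a[2]*P['fx']+[P['cx'],P['cy']]).round(1))
s=arm.read_state();print(s['time'],s['eef_pos'],s['force'])
E
```

```text
time: 19.5
eef_pos: [0.6348, 0.0072, 0.2527]
tool_rot: [0.679, 0.734, 0.003, 0.002]
force: [0.6, -0.1, -0.4]
gripper_width: 0.0002
grasp_force: 0.0
time: 20.0
eef_pos: [0.5205, -0.1261, 0.2678]
tool_rot: [0.681, 0.733, -0.001, 0.0]
force: [0.3, 0.1, 0.2]
gripper_width: -0.0
grasp_force: 0.0
keeper_grip side [234. 183.  40.  52.] 0.9 [0.619  0.1509 0.18  ]
keeper_grip side [342. 177.  22.  39.] 0.37 [0.3802 0.0586 0.18  ]
keeper_grip top [273.  95.  24.  46.] 0.94 [0.6404 0.0654 0.18  ]
stopper side [256. 205.  20.  13.] 0.56 [0.6124 0.084  0.122 ]
wide_stopper side [339. 154.  18.  17.] 0.6 [ 0.4324 -0.2968  0.062 ]
wide_stopper side [329. 235.  27.  25.] 0.44 [0.3956 0.1279 0.062 ]
wide_stopper top [433. 197.  20.  22.] 0.93 [ 0.4315 -0.3213  0.062 ]
bottle side [265. 163.  24.  39.] 0.7 [ 0.6227 -0.0854  0.1   ]
bottle side [258. 206.  14.  12.] 0.67 [0.6228 0.0579 0.1   ]
flask side [252. 218.  32.  30.] 0.97 [0.6093 0.09   0.05  ]
flask side [234. 187.  45.  50.] 0.67 [0.6687 0.0021 0.05  ]
flask top [272. 124.  28.  27.] 0.72 [0.6172 0.0716 0.05  ]
flask top [437. 101.  22.  34.] 0.47 [ 0.6613 -0.3428  0.05  ]
expected px side [258.7 184.2]
expected px top [281.9 122.4]
expected px side [263.3 207.8]
expected px top [285.  130.9]
20.6 [ 0.52283003 -0.12207858  0.26787211] [0.46304854 0.27319243 0.18893778]
```

```bash
python3 -c "
from rig import arm
print(arm.job_done())"
```

```text
the job is handed in; nothing more can be done
None
```

I handed the job in at about 20.6 s with the narrow stopper seated in the flask and the keeper pushed against its end stop over it; no verdict came back. I missed the first grasp because the fingertips sit about 37 mm farther back than the stated tip extent, and corrected for that from the camera images.

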